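# Nest the stone sieves on their pan for a sorting run

### The job

Build up the sieve set on its steel pan, one piece at a time from the bottom, so that stones poured in at the top drop from coarse to fine: the sieve with the finest holes (blue rim) into the pan, then the medium one (yellow), then the coarsest (red), and close it with the black cap lid. Seat each piece fully home, upright, before adding the next; leave the pan where it stands, and do not disturb the two small jars.

Things in the scene. Friction and masses are not known exactly. Their poses are not given: they have to be found in the camera images.
- pan_rim (a point): Pan of the set: open bright steel cup, dark floor, no coloured band, 54 mm across, 24 mm high, foot 62 mm across, bore 49 mm; loose, 450 g, on the bench (z = 0). Point: centre of its rim, 24 mm above its foot; z: axis, up. A piece set in it sinks 8 mm below the rim. Nested, the feet stand 16 (fine), 42 (medium), 68 (coarse) and 94 mm (lid) above the bench.
- sieve_fine_band (a point): Loose sieve, blue rim: aluminium cup 54 mm across, 34 mm high, open on top, the finest holes, 1.7 mm in its floor plate. Its lowest 8 mm is a tapered spigot (40 to 46 mm across) that drops into the 49 mm bore below until the shoulder above it rests on that rim; it adds 26 mm. Point: on its axis, mid-height of the coloured band, 28 mm above its foot: grip here (fingertips at most 20 mm lower). z: axis, up. 70 g.
- sieve_medium_band (a point): Loose sieve, yellow rim: aluminium cup 54 mm across, 34 mm high, open on top, middle-sized holes, 4 mm in its floor plate. Its lowest 8 mm is a tapered spigot (40 to 46 mm across) that drops into the 49 mm bore below until the shoulder above it rests on that rim; it adds 26 mm. Point: on its axis, mid-height of the coloured band, 28 mm above its foot: grip here (fingertips at most 20 mm lower). z: axis, up. 70 g.
- sieve_coarse_band (a point): Loose sieve, red rim: aluminium cup 54 mm across, 34 mm high, open on top, the largest holes, 8 mm in its floor plate. Its lowest 8 mm is a tapered spigot (40 to 46 mm across) that drops into the 49 mm bore below until the shoulder above it rests on that rim; it adds 26 mm. Point: on its axis, mid-height of the coloured band, 28 mm above its foot: grip here (fingertips at most 20 mm lower). z: axis, up. 70 g.
- lid_band (a point): Loose lid of the set: black ribbed round cap 54 mm across, 26 mm high, small bright disc in its flat top, no holes. Its lowest 8 mm is the same tapered spigot as on the sieves, the ribbed band is above it (8 to 26 mm). Point: on its axis, 21 mm above its foot: grip the band here. z: axis, up. 60 g.
- jar_black_lid_mid (a point): Bystander, loose: it stays standing where it is (neither moved by 20 mm nor tipped). A small white jar with a black screw lid, 33 mm across, 24 mm high; the point is at its centre, z is its axis.
- jar_yellow_mid (a point): Bystander, loose: it stays standing where it is (neither moved by 20 mm nor tipped). A small yellow jar with a white screw lid, 35 mm across, 30 mm high; the point is at its centre, z is its axis.

How it is judged:
On the way, in this order (a step that is already met when the one before it is completed fails the run):
1. the fine sieve is fully seated on the pan (horizontal distance between sieve_fine_band and pan_rim below 0.004 m and z of sieve_fine_band in the frame of pan_rim between 0.0175 and 0.0225 m and angle between sieve_fine_band's own z axis and vertical below 0.06 rad), for 0.2 s.
2. the medium sieve is fully seated on the fine sieve, which sits on the pan (all of step 1 and horizontal distance between sieve_medium_band and sieve_fine_band below 0.004 m and z of sieve_medium_band in the frame of pan_rim between 0.0435 and 0.0485 m and angle between sieve_medium_band's own z axis and vertical below 0.06 rad), for 0.2 s.
3. the coarse sieve is fully seated on the medium sieve (all of step 2 and horizontal distance between sieve_coarse_band and sieve_medium_band below 0.004 m and z of sieve_coarse_band in the frame of pan_rim between 0.0695 and 0.0745 m and angle between sieve_coarse_band's own z axis and vertical below 0.06 rad), for 0.2 s.
4. the lid is fully seated on the coarse sieve (all of step 3 and horizontal distance between lid_band and sieve_coarse_band below 0.004 m and z of lid_band in the frame of pan_rim between 0.0885 and 0.0935 m and angle between lid_band's own z axis and vertical below 0.06 rad), for 0.2 s.
At the end, for the whole second after the job is handed in: Bottom to top: pan, blue, yellow, red sieve, black lid, each fully seated (within 2.5 mm of its nested height over the pan's rim, within 4 mm of the axis of the piece below, tilt under 0.06 rad); pan upright, within 30 mm of where it stood; all released and at rest (all of step 4 and angle between pan_rim's own z axis and vertical below 0.06 rad and distance of pan_rim from where it was at the start of the episode below 0.03 m and height (world z) of pan_rim below 0.03 m and linear speed of each of pan, sieve_fine, sieve_medium, sieve_coarse, lid below 0.02 m/s); the robot touches nothing.
It fails at once if the jar with the black lid is moved by more than 20 mm or tipped (distance of jar_black_lid_mid from where it was at the start of the episode above 0.02 m or angle between jar_black_lid_mid's own z axis and vertical above 0.5 rad).
It fails at once if the yellow jar is moved by more than 20 mm or tipped (distance of jar_yellow_mid from where it was at the start of the episode above 0.02 m or angle between jar_yellow_mid's own z axis and vertical above 0.5 rad).
It also fails if it takes over 96 s, if anything falls off the work surface, if the arm or the gripper's body presses on something with over 40 N, if the wrist force passes 120 N, or if a joint passes its speed limit or range.

### The arm

A 7-joint arm with a two-finger parallel gripper is mounted at the origin on a cart in front of the work surface, level with it; the furniture and walls round the work are solid. World frame = base frame: x ahead of the robot, y to its left, z up, the work surface at z = 0. Lengths are in m, angles in rad, forces in N, time in s.
With the tool pointing down it reaches from about 0.4 to 0.85 m from the base axis. Payload 4.5 kg.
Tool frame: the origin (TCP) lies midway between the tips of the shut fingers; the grasp point (between the pads) lies 19 mm behind it; y points along the fingers, z is the direction in which the jaws open and shut, and the axes are right-handed (so a half turn about y gives the same grasp; the last joint's range is limited). The gripper opens to 88 mm and grips with 3 to 60 N. Pads are 18 mm wide; open, the fingers measure 123 mm over their backs; the gripper's body (75 mm by 187 mm) begins 45 mm behind the grasp point.
Start: joints at [1.153, 0.689, -0.195, 1.565, 0.157, 0.902, -0.215], TCP at [0.273, -0.562, 0.239] pointing down, gripper open.
Joint ranges: [-3.01, 3.01], [-0.46, 2.08], [-1.47, 1.51], [0.13, 2.56], [-1, 4.14], [0.04, 2.09], [-2.66, 2.66]. Speed limits (rad/s): [2.57, 2.57, 3.14, 3.14, 3.14, 3.14, 3.14].

### API

Orientations are given as a unit quaternion [x, y, z, w].
In Python, from plant import r, snapshot, get_calibration, job, boxes_of gives the robot as it stands. The module is installed in compiled form; this text tells all that it offers.
- The arm moves only by the shell command python3 -m handwheel 'ROWS' [OPENING] [FORCE]. ROWS is JSON, a list that holds one entry, the list of rows, each a list of 6 numbers: the shift along the tool's x, y, z as a fraction of full scale, then the turn, a rotation vector about the tool's x, y, z as a fraction of full scale. In form: [[[x, y, z, wx, wy, wz], ...]]. A call has 1 to 12 rows; each row is the pose to reach, as a shift and turn from the pose commanded when the call began, along the tool's axes at that moment, turning the shorter way round; what a row does not reach only later rows make up. Full scale, the value 1, is 100 cm for a shift and 180 degrees for a turn. A row lasts 1/12 s, in which the tool goes at most 41.7 mm and 7.16 degrees, less where a joint would pass 70% of its speed; a pose out of reach is approached as far as the arm can. A call with a number of a shift or a turn outside -1 to 1 is refused whole. A call with a gripper value outside its range is refused whole. OPENING is the opening, from -1 (shut) to 1 (fully open), set as the call begins (- or left out, the last holds). The fingers move at their own pace and stop on an object; FORCE is the grip in N (left out, the last holds). Time passes only in rows, so rows that repeat a pose let the fingers close. It gives the time, the measured TCP pose, the force and the opening at its end, in the units of the state.
- r.get_state(): the state, without advancing time (a new reading comes with each control period).
- snapshot(name): name is "scene" or "top" or "wrist"; returns the picture (400x640x3 uint8, red, green, blue); there is no depth.
- get_calibration(name): a dict with "fx", "fy", "cx", "cy" (pixels), "T" (4x4, takes a point from camera to world coordinates). Camera axes: x right, y down, z forward; pixel columns grow to the right and rows downward; lengths in m; the calibration is good to about 2 mm. A picture is of the moment at which its call begins: read the wrist's pose just before it. get_calibration takes no time and is no camera call; for the wrist camera it gives the pose at the moment of the call.
- job.finish_job(): hands the job in, once; it reports no verdict.
Trained networks look in the newest picture that a camera, given by its name, has taken for a name from the list of things; names that differ only in an ending like _2 or _b are one class to them, and where a whole thing is asked for, a point or a joint stands for the part that bears it (a point fixed in the world has none). Each returns a list of dicts, best first, with "confidence" (0 to 1); they miss things now and then, are a little off and sometimes report something else, mostly with a low value. They report only what shows in the picture. A call takes as long as a camera call.
- boxes_of(thing, camera): "bbox" ([left, top, right, bottom] in pixels, round what is visible of it).
The state is a dict: "clock": time; "q": joint angles; "qd": joint speeds; "joint_torque": joint torques, N m; "tool_pos": TCP position; "eef_rot": TCP orientation; "contact_force": force on the tool from outside, world axes, zero at the start; "moment": the same for the moment, N m; "opening": opening from 0.0 (shut) to 1.0 (fully open).
Only numpy, scipy, OpenCV 4.12 (cv2) and the standard library are available. Lean on these libraries where they do the work, as an engineer would, in place of code of your own. Each camera call takes 0.05 s, during which the arm holds its last target. There are 200 camera calls.

## Working session

There is one attempt and no reset: what is moved stays moved. The work goes in short steps, Python scripts to look and compute and a shell command to move; the robot and the scene stay as the last step left them, time stands still between calls to the robot, and variables do not carry over. Pictures are saved under pics/ and viewed, about 12 in all and at most 16, crops included, and the job is handed in when it is done.

```bash
mkdir -p pics; python3 - <<'E'
from plant import *
import cv2,numpy as np
s=r.get_state(); print({k:np.round(s[k],3) for k in ("clock","tool_pos","eef_rot","opening","contact_force")})
for c in("top","scene"):
    im=snapshot(c); cv2.imwrite(f"pics/{c}0.png",im[:,:,::-1])
    k=get_calibration(c); print(c,k["fx"],k["fy"],k["cx"],k["cy"],np.round(k["T"],3).tolist())
    for t in["pan_rim","sieve_fine_band","sieve_medium_band","sieve_coarse_band","lid_band","jar_black_lid_mid","jar_yellow_mid"]:
        print(t,[(np.round(b["bbox"]).tolist(),round(b["confidence"],2)) for b in boxes_of(t,c)][:3])
E
```

```text
{'clock': np.float64(0.0), 'tool_pos': array([ 0.273, -0.562,  0.238]), 'eef_rot': array([-0.159,  0.69 , -0.689,  0.158]), 'opening': np.float64(1.002), 'contact_force': array([-0.397, -0.051,  0.12 ])}
top 520.2489161625984 520.2489161625984 323.9478469383537 197.20107751699885 [[0.015, -0.996, 0.087, 0.479], [-1.0, -0.015, -0.002, -0.137], [0.004, -0.087, -0.996, 0.892], [0.0, 0.0, 0.0, 1.0]]
pan_rim [([357.0, 145.0, 392.0, 178.0], 0.64)]
sieve_fine_band [([320.0, 182.0, 350.0, 215.0], 0.69)]
sieve_medium_band [([301.0, 106.0, 333.0, 136.0], 0.77)]
sieve_coarse_band []
lid_band [([265.0, 212.0, 300.0, 245.0], 0.82)]
jar_black_lid_mid [([374.0, 205.0, 394.0, 223.0], 0.63)]
jar_yellow_mid [([263.0, 158.0, 282.0, 173.0], 0.59)]
scene 459.2274962133539 459.2274962133539 320.28783484926186 195.45592660930762 [[-0.712, -0.348, 0.61, 0.037], [-0.702, 0.336, -0.628, 0.379], [0.013, -0.875, -0.483, 0.467], [0.0, 0.0, 0.0, 1.0]]
pan_rim [([305.0, 181.0, 335.0, 198.0], 0.85)]
sieve_fine_band [([309.0, 199.0, 337.0, 226.0], 0.9)]
sieve_medium_band [([254.0, 184.0, 279.0, 205.0], 0.95)]
sieve_coarse_band [([360.0, 210.0, 391.0, 239.0], 0.84)]
lid_band [([294.0, 231.0, 326.0, 261.0], 0.68)]
jar_black_lid_mid [([351.0, 194.0, 370.0, 215.0], 0.74)]
jar_yellow_mid [([249.0, 210.0, 271.0, 233.0], 0.57)]
```

```bash
ls
```

```text
pics
```

```bash
cat > h.py <<'E'
from plant import *
import numpy as np, cv2
from scipy.spatial.transform import Rotation as R
def ray(k,u,v,z):
    T=np.array(k["T"]);d=T[:3,:3]@[(u-k["cx"])/k["fx"],(v-k["cy"])/k["fy"],1];o=T[:3,3]
    return o+d*(z-o[2])/d[2]
def proj(k,p):
    T=np.array(k["T"]);c=T[:3,:3].T@(np.asarray(p)-T[:3,3]);return np.array([k["fx"]*c[0]/c[2]+k["cx"],k["fy"]*c[1]/c[2]+k["cy"]])
def tool(s=None):
    s=s or r.get_state();return np.array(s["tool_pos"]),R.from_quat(s["eef_rot"])
def rel(target,s=None): # world target TCP -> tool shift fraction
    p,Q=tool(s);return np.round(Q.inv().apply(np.array(target)-p),4)
E
python3 - <<'E'
from h import *
k=get_calibration("top");print(tool()[1].as_matrix().round(3).tolist())
B=dict(pan=((357,145,392,178),.012),fine=((320,182,350,215),.02),med=((301,106,333,136),.02),lid=((265,212,300,245),.015),jb=((374,205,394,223),.012),jy=((263,158,282,173),.015))
for n,(b,z) in B.items(): print(n,ray(k,(b[0]+b[2])/2,(b[1]+b[3])/2,z).round(3))
k=get_calibration("scene");print("coarse",ray(k,375.5,224.5,.017).round(3), "fine",ray(k,323,212.5,.017).round(3))
im=cv2.imread("pics/top0.png");cv2.imwrite("pics/t1.png",cv2.resize(im[80:280,220:460],None,fx=3,fy=3,interpolation=2))
E
```

```text
[[-0.9, 0.0, 0.437], [-0.437, -0.0, -0.9], [-0.0, -1.0, 0.0]]
pan [ 0.619 -0.224  0.012]
fine [ 0.554 -0.158  0.02 ]
med [ 0.686 -0.125  0.02 ]
lid [ 0.502 -0.07   0.015]
jb [ 0.529 -0.241  0.012]
jy [ 0.609 -0.051  0.015]
coarse [ 0.458 -0.2    0.017] fine [ 0.554 -0.162  0.017]
```

View pics/t1.png

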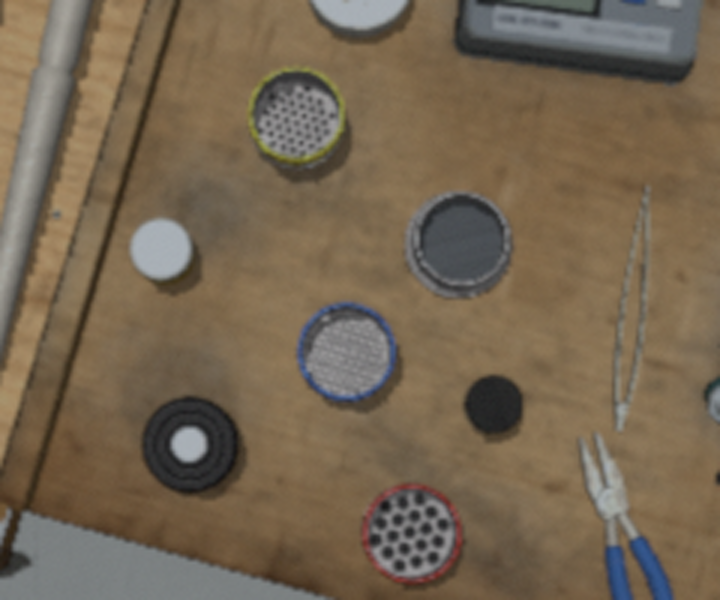

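View pics/scene0.png

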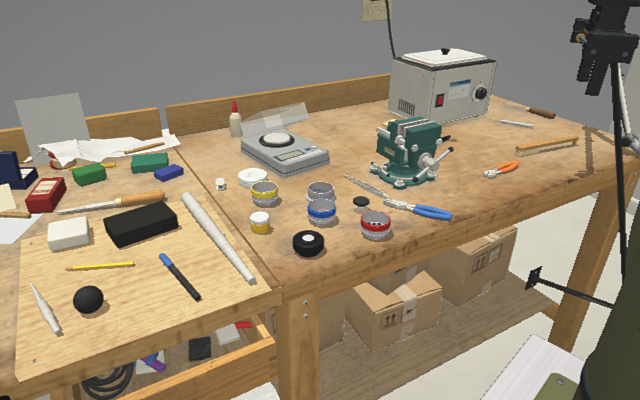

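The top view shows yellow (medium) at crop (297,116), pan (460,242), blue (348,352), red (412,533) and lid (190,444). It also shows the yellow jar's white lid at (161,250) and the black-lidded jar at (493,405). The networks agree. I'll use jaws along world x, which is clear for every piece except yellow; that one needs about a 25° turn to avoid the white dish.

```bash
python3 -m handwheel '[[[-0.429,0.019,-0.241,0,-0.356,0],[-0.429,0.019,-0.241,0,-0.356,0],[-0.429,0.019,-0.241,0,-0.356,0],[-0.429,0.019,-0.241,0,-0.356,0],[-0.429,0.019,-0.241,0,-0.356,0],[-0.429,0.019,-0.241,0,-0.356,0],[-0.429,0.019,-0.241,0,-0.356,0],[-0.429,0.019,-0.241,0,-0.356,0],[-0.429,0.019,-0.241,0,-0.356,0],[-0.429,0.019,-0.241,0,-0.356,0],[-0.429,0.019,-0.241,0,-0.356,0],[-0.429,0.019,-0.241,0,-0.356,0]]]' 1
python3 - <<'E'
from h import *
p,Q=tool();print(p.round(4),Q.as_matrix().round(3).tolist())
k=get_calibration("wrist");im=snapshot("wrist");cv2.imwrite("pics/w1.png",im[:,:,::-1])
print(k["fx"],np.round(k["T"],3).tolist())
for n,z in dict(pan_rim=.012,sieve_fine_band=.017,sieve_medium_band=.017,sieve_coarse_band=.017,lid_band=.013,jar_black_lid_mid=.012,jar_yellow_mid=.015).items():
  for b in boxes_of(n,"wrist")[:1]:
    q=b["bbox"];print(n,round(b["confidence"],2),np.round(q),ray(k,(q[0]+q[2])/2,(q[1]+q[3])/2,z).round(3))
E
```

```text
clock: 1.8
tool_pos: [0.5554, -0.1548, 0.2199]
eef_rot: [-0.5, 0.5, -0.5, 0.501]
contact_force: [0.0, 0.1, -0.3]
opening: 0.998
[ 0.5554 -0.1548  0.2199] [[0.002, 0.001, 1.0], [-1.0, 0.001, 0.002], [-0.001, -1.0, 0.001]]
276.6643615204408 [[1.0, 0.002, 0.002, 0.556], [0.003, -0.96, -0.281, -0.083], [0.001, 0.281, -0.96, 0.367], [0.0, 0.0, 0.0, 1.0]]
pan_rim 0.97 [346. 204. 390. 249.] [ 0.62  -0.223  0.012]
sieve_fine_band 0.87 [298. 162. 343. 207.] [ 0.555 -0.164  0.017]
sieve_medium_band 0.75 [402. 138. 453. 187.] [ 0.691 -0.135  0.017]
sieve_coarse_band 0.86 [221. 190. 266. 237.] [ 0.452 -0.203  0.017]
lid_band 0.75 [256.  87. 304. 133.] [ 0.505 -0.072  0.013]
jar_black_lid_mid 0.97 [289. 228. 315. 255.] [ 0.529 -0.246  0.012]
jar_yellow_mid 0.84 [351.  79. 387. 112.] [ 0.613 -0.055  0.015]
```

View pics/w1.png

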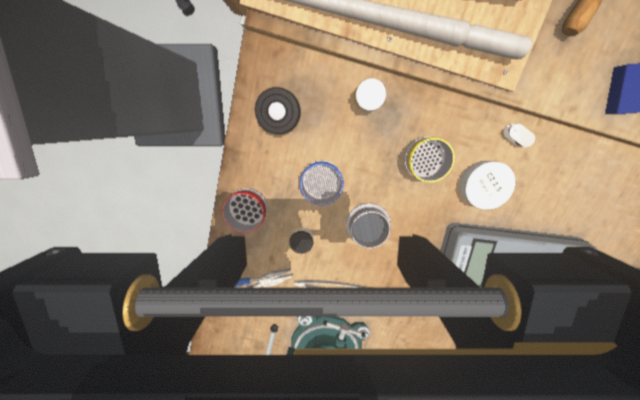

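```bash
cat >> h.py <<'E'
from scipy.optimize import least_squares
A=np.linspace(0,2*np.pi,72)
def cyl(x,y,rings): return np.array([[x+q*np.cos(a),y+q*np.sin(a),z] for q,z in rings for a in A])
def fit(k,bbox,rings,x0):
    def f(p):
        u=np.array([proj(k,c) for c in cyl(p[0],p[1],rings)]);return np.r_[u.min(0),u.max(0)]-bbox
    s=least_squares(f,x0);return s.x,np.abs(s.fun).max()
HUE=dict(fine=(105,130),medium=(22,35),coarse=(172,8))
def band(im,n,box):
    h=cv2.cvtColor(im,cv2.COLOR_RGB2HSV);a,b=HUE[n];H=h[...,0]
    m=((H>=a)&(H<=b) if a<b else (H>=a)|(H<=b))&(h[...,1]>110)&(h[...,2]>60)
    M=np.zeros_like(m);l,t,q,w=[int(v) for v in box];M[t-5:w+6,l-5:q+6]=1
    n_,L,S,_=cv2.connectedComponentsWithStats((m&M).astype(np.uint8),connectivity=8)
    ys,xs=np.where(np.isin(L,[i for i in range(1,n_) if S[i,4]>=6]))
    return np.array([xs.min(),ys.min(),xs.max()+1,ys.max()+1]),len(xs)
def rings(n,z0=0):
    if n=="pan_rim": return [(.031,0+z0),(.031,.003+z0),(.027,.024+z0)]
    return [(.020,z0),(.023,.008+z0),(.027,.009+z0),(.027,(.026 if n=="lid_band" else .034)+z0)]
E
python3 - <<'E'
from h import *
I={"top":cv2.imread("pics/top0.png")[...,::-1].copy(),"wrist":cv2.imread("pics/w1.png")[...,::-1].copy()}
BX={"top":dict(pan_rim=(357,145,392,178),fine=(320,182,350,215),medium=(301,106,333,136),coarse=(341,241,375,275),lid_band=(265,212,300,245)),
"wrist":dict(pan_rim=(346,204,390,249),fine=(298,162,343,207),medium=(402,138,453,187),coarse=(221,190,266,237),lid_band=(256,87,304,133))}
for c in I:
  k=get_calibration(c)
  for n,b in BX[c].items():
    x0=ray(k,(b[0]+b[2])/2,(b[1]+b[3])/2,.02)[:2]
    x,e=fit(k,np.array(b),rings(n),x0);print(c,n,"box",x.round(4),round(e,1),end=" ")
    if n in HUE:
      q,N=band(I[c],n,b);x,e=fit(k,q,[(.027,.0225),(.027,.034)],x0);print("col",x.round(4),round(e,1),q,N,end="")
    print()
E
```

```text
top pan_rim box [ 0.6204 -0.2255] 1.4 
top fine box [ 0.5532 -0.1573] 1.3 col [ 0.5392 -0.1385] 13.8 [321 203 326 210] 7
top medium box [ 0.685  -0.1254] 2.3 col [ 0.6862 -0.1279] 1.0 [302 104 335 135] 122
top coarse box [ 0.4552 -0.1967] 0.4 col [ 0.4552 -0.1956] 0.4 [341 241 374 275] 127
top lid_band box [ 0.5019 -0.0705] 1.0 
wrist pan_rim box [ 0.6181 -0.2312] 0.5 
wrist fine box [ 0.5521 -0.1676] 0.6 col [ 0.5594 -0.1461] 18.8 [314 163 339 172] 24
wrist medium box [ 0.6845 -0.1398] 1.4 col [ 0.6864 -0.1351] 1.1 [408 137 454 181] 223
wrist coarse box [ 0.4515 -0.2065] 1.0 col [ 0.4533 -0.1994] 2.9 [222 191 265 228] 205
wrist lid_band box [ 0.5044 -0.0782] 1.3
```

```bash
python3 -m handwheel '[[[0,0.03,0,0,0,0],[0,0.06,0,0,0,0],[0,0.06,0,0,0,0],[0,0.06,0,0,0,0],[0,0.06,0,0,0,0]]]' 1
cat > m.py <<'E'
from h import *
import sys
HUE["fine"]=(95,135)
tag=sys.argv[1];names=sys.argv[2:]
p,Q=tool();k=get_calibration("wrist");im=snapshot("wrist");cv2.imwrite(f"pics/{tag}.png",im[...,::-1]);print(p.round(4))
FULL=dict(fine="sieve_fine_band",medium="sieve_medium_band",coarse="sieve_coarse_band")
for a in names:
  n,z0=(a.split(":")+["0"])[:2];z0=float(z0)
  for d in boxes_of(FULL.get(n,n),"wrist")[:1]:
    b=np.array(d["bbox"]);x0=ray(k,(b[0]+b[2])/2,(b[1]+b[3])/2,.02+z0)[:2]
    x,e=fit(k,b,rings(n,z0),x0);print(n,"box",b.round(),round(d["confidence"],2),x.round(4),round(e,1),end=" ")
    if n in HUE:
      h=cv2.cvtColor(im,cv2.COLOR_RGB2HSV)
      q,N=band(im,n,b);x,e=fit(k,q,[(.027,.0225+z0),(.027,.034+z0)],x0);print("col",x.round(4),round(e,1),q,N,end="")
    print()
E
python3 m.py w2 pan_rim fine medium coarse
```

```text
clock: 2.62
tool_pos: [0.5541, -0.1589, 0.1609]
eef_rot: [0.499, -0.5, 0.501, -0.5]
contact_force: [0.2, -0.1, -0.1]
opening: 0.999
[ 0.5541 -0.1589  0.1609]
pan_rim box [352. 214. 402. 268.] 0.87 [ 0.6209 -0.2239] 2.0 
fine box [296. 166. 349. 219.] 0.71 [ 0.5559 -0.1613] 1.3 col [ 0.5552 -0.1418] 20.4 [300 167 343 182] 66
medium box [203. 200. 256. 246.] 0.16 [ 0.455  -0.1959] 3.6 Traceback (most recent call last):
  File "m.py", line 14, in <module>
    q,N=band(im,n,b);x,e=fit(k,q,[(.027,.0225+z0),(.027,.034+z0)],x0);print("col",x.round(4),round(e,1),q,N,end="")
        ~~~~^^^^^^^^
  File "h.py", line 27, in band
    return np.array([xs.min(),ys.min(),xs.max()+1,ys.max()+1]),len(xs)
                     ~~~~~~^^
    return umr_minimum(a, axis, None, out, keepdims, initial, where)
ValueError: zero-size array to reduction operation minimum which has no identity
```

View pics/w2.png

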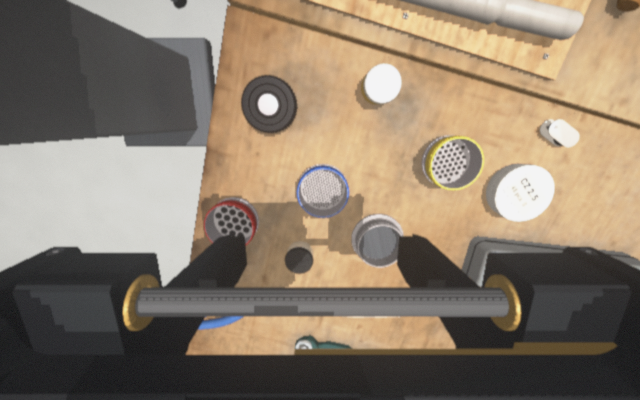

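The view is now static: blue centre (322,191), pan (379,241), red (231,221), yellow (453,162). Both cameras agree within about 3 mm, so I'll descend on blue.

```bash
python3 -m handwheel '[[[0,0.04,0,0,0,0],[0,0.08,0,0,0,0],[0,0.11,0,0,0,0],[0,0.135,0,0,0,0],[0,0.151,0,0,0,0],[0,0.151,0,0,0,0],[0,0.151,0,0,0,0],[0,0.151,0,0,0,0]]]' 1 15
python3 -m handwheel '[[[0,0,0,0,0,0],[0,0,0,0,0,0],[0,0,0,0,0,0],[0,0,0,0,0,0],[0,0,0,0,0,0],[0,0,0,0,0,0],[0,0,0,0,0,0],[0,0,0,0,0,0],[0,0,0,0,0,0],[0,0,0,0,0,0]]]' -1 15
```

```text
clock: 3.48
tool_pos: [0.5548, -0.1583, 0.0102]
eef_rot: [0.499, -0.499, 0.501, -0.5]
contact_force: [0.2, 0.3, 0.4]
opening: 1.003
clock: 4.32
tool_pos: [0.554, -0.1583, 0.0091]
eef_rot: [0.5, -0.5, 0.5, -0.5]
contact_force: [0.5, -0.4, 5.1]
opening: 0.604
```

```bash
python3 -m handwheel '[[[0,-0.03,0,0,0,0],[0,-0.06,0,0,0,0],[0.02,-0.07,0.02,0,0,0],[0.045,-0.07,0.045,0,0,0],[0.06,-0.07,0.06,0,0,0],[0.0664,-0.07,0.0665,0,0,0],[0.0664,-0.07,0.0665,0,0,0],[0.0664,-0.07,0.0665,0,0,0],[0.0664,-0.07,0.0665,0,0,0]]]'
python3 m.py w3 pan_rim lid_band fine:0.07
```

```text
clock: 5.07
tool_pos: [0.6189, -0.2232, 0.0781]
eef_rot: [-0.5, 0.501, -0.499, 0.5]
contact_force: [0.8, -0.1, -0.9]
opening: 0.609
[ 0.6189 -0.2232  0.0781]
lid_band box [ 93.   1. 192.  40.] 0.55 [ 0.5024 -0.0937] 35.4 
fine box [267. 207. 374. 288.] 0.69 [ 0.6193 -0.2155] 17.5 col [ 0.62   -0.2157] 19.7 [268 215 376 286] 1125
```

View pics/w3.png

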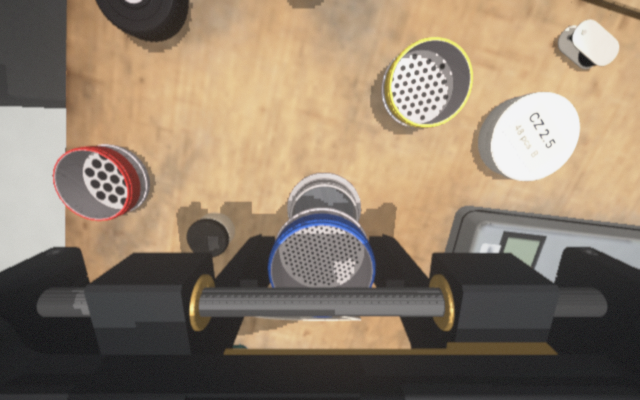

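```bash
python3 - <<'E'
from h import *
k=get_calibration("wrist");p,_=tool();print(p)
im=cv2.imread("pics/w3.png");cv2.imwrite("pics/w3c.png",cv2.resize(im[160:330,250:400],None,fx=4,fy=4,interpolation=2))
print("tool y center v of rim far edge", proj(k,[p[0],p[1]+.027,.103]), proj(k,[p[0]-.027,p[1],.103]),proj(k,[p[0]+.027,p[1],.103]))
for r_,z in((.027,.024),(.031,0),(.031,.003)):
  for v in (172,174,176): print(z,v,(ray(k,323,v,z)[1]-r_).round(4))
print(ray(k,288,200,.024),ray(k,361,200,.024))
E
```

```text
[ 0.6196197  -0.22365275  0.07872487]
tool y center v of rim far edge [319.75646417 219.3471114 ] [265.64027663 270.15092464] [373.88158025 270.37815527]
0.024 172 -0.2156
0.024 174 -0.217
0.024 176 -0.2185
0 172 -0.2239
0 174 -0.2256
0 176 -0.2273
0.003 172 -0.2234
0.003 174 -0.225
0.003 176 -0.2267
[ 0.59495005 -0.2100913   0.024     ] [ 0.65035312 -0.20997567  0.024     ]
```

View pics/w3c.png

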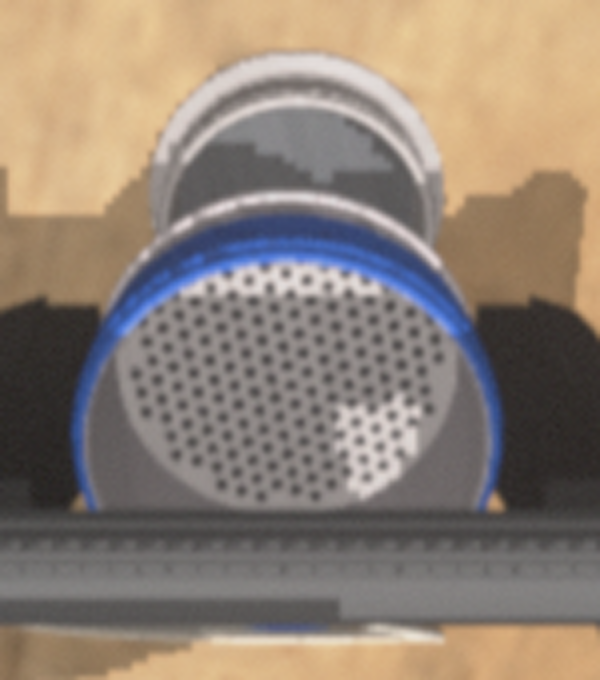

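Blue is centred in the jaws; its rim edge is where the tool pose predicts. The pan's foot and rim edges both put it at y ≈ -0.224, x ≈ 0.6215. I'll nudge +1.5 mm in x and lower.

```bash
python3 -m handwheel '[[[0.0005,0.01,0.0015,0,0,0],[0.0005,0.025,0.0015,0,0,0],[0.0005,0.035,0.0015,0,0,0],[0.0005,0.042,0.0015,0,0,0],[0.0005,0.047,0.0015,0,0,0],[0.0005,0.051,0.0015,0,0,0],[0.0005,0.0535,0.0015,0,0,0],[0.0005,0.0535,0.0015,0,0,0],[0.0005,0.0535,0.0015,0,0,0],[0.0005,0.0535,0.0015,0,0,0]]]'
```

```text
clock: 6.1
tool_pos: [0.6214, -0.2248, 0.0253]
eef_rot: [-0.5, 0.5, -0.5, 0.5]
contact_force: [-1.1, 2.1, -0.4]
opening: 0.607
```

```bash
python3 -m handwheel '[[[0,0,0,0,0,0],[0,0,0,0,0,0],[0,0,0,0,0,0],[0,0,0,0,0,0],[0,-0.01,0,0,0,0],[0,-0.04,0,0,0,0],[-0.03,-0.08,0,0,0,0],[-0.06,-0.11,0,0,0,0],[-0.07,-0.12,0,0,0,0],[-0.07,-0.12,0,0,0,0],[-0.07,-0.12,0,0,0,0],[-0.07,-0.12,0,0,0,0]]]' 1
python3 m.py w4 fine:0.016 medium coarse lid_band
```

```text
clock: 7.1
tool_pos: [0.6208, -0.157, 0.1447]
eef_rot: [0.5, -0.5, 0.501, -0.499]
contact_force: [-1.2, 0.4, -0.3]
opening: 1.002
[ 0.6208 -0.157   0.1447]
fine box [295. 236. 350. 289.] 0.92 [ 0.6226 -0.2249] 3.1 col [ 0.622  -0.2107] 16.7 [297 240 347 263] 229
medium box [362. 136. 420. 198.] 0.59 [ 0.6884 -0.1294] 1.9 col [ 0.6898 -0.1299] 0.3 [364 139 423 197] 354
coarse box [134. 205. 195. 260.] 0.56 [ 0.4578 -0.1988] 2.1 col [ 0.4565 -0.1976] 0.2 [131 207 190 260] 564
lid_band box [165.  74. 227. 134.] 0.62 [ 0.5051 -0.0728] 2.2
```

View pics/w4.png

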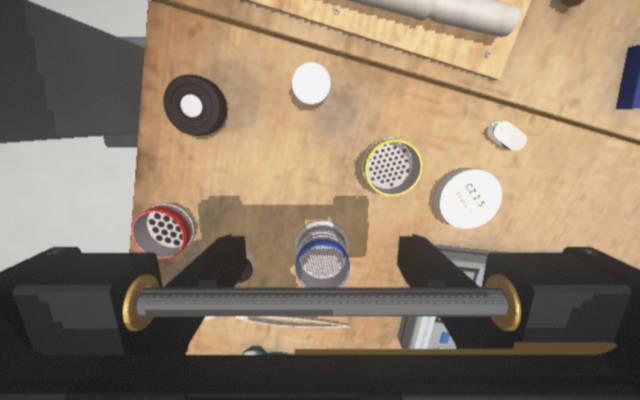

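```bash
python3 -m handwheel '[[[-0.0265,0.02,0.03,0,-0.04,0],[-0.0265,0.04,0.0677,0,-0.08,0],[-0.0265,0.06,0.0677,0,-0.12,0],[-0.0265,0.06,0.0677,0,-0.16,0],[-0.0265,0.06,0.0677,0,-0.167,0],[-0.0265,0.06,0.0677,0,-0.167,0],[-0.0265,0.06,0.0677,0,-0.167,0],[-0.0265,0.06,0.0677,0,-0.167,0],[-0.0265,0.06,0.0677,0,-0.167,0]]]' 1
python3 - <<'E'
from h import *
print(tool()[0],tool()[1].as_matrix().round(3).tolist(),rel([.6885,-.1292,.009]))
im=snapshot("scene");k=get_calibration("scene");c=im[160:250,280:370,::-1].copy()
c=cv2.resize(c,None,fx=6,fy=6,interpolation=2)
for q,z,col in((.027,.024,(0,255,0)),(.027,.050,(255,0,255)),(.027,.038,(0,255,255))):
  for a in cyl(.6212,-.2245,[(q,z)]):
    u=(proj(k,a)-[280,160]+.5)*6;cv2.circle(c,tuple(int(v) for v in u),1,col,-1)
cv2.imwrite("pics/s1.png",c)
E
```

```text
clock: 8.1
tool_pos: [0.6897, -0.1289, 0.0862]
eef_rot: [-0.612, 0.353, -0.354, 0.612]
contact_force: [0.4, 0.0, 0.8]
opening: 1.0
[ 0.6896561  -0.12889949  0.08617618] [[0.499, 0.001, 0.867], [-0.867, -0.001, 0.499], [0.001, -1.0, 0.001]] [-0.0004  0.0772 -0.0012]
```

View pics/s1.png

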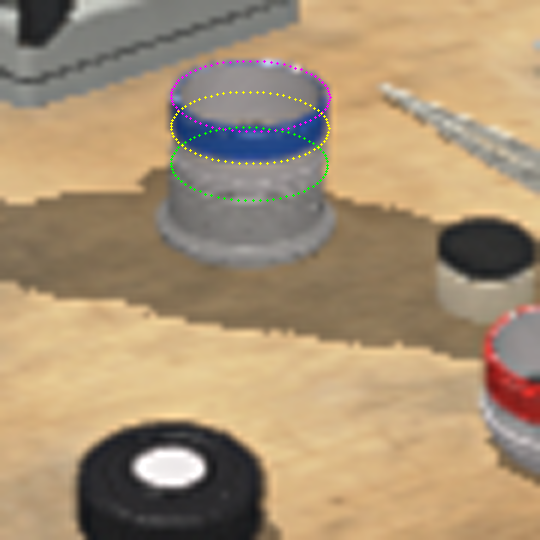

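The overlay's rim ring at z = 50 mm lies exactly on blue's top edge, and it is coaxial and level, so blue is seated. Next I'll grasp yellow.

```bash
python3 -m handwheel '[[[0,0.03,-0.001,0,0,0],[0,0.055,-0.001,0,0,0],[0,0.07,-0.001,0,0,0],[0,0.0765,-0.001,0,0,0],[0,0.0765,-0.001,0,0,0],[0,0.0765,-0.001,0,0,0],[0,0.0765,-0.001,0,0,0]]]' 1 15
python3 -m handwheel '[[[0,0,0,0,0,0],[0,0,0,0,0,0],[0,0,0,0,0,0],[0,0,0,0,0,0],[0,0,0,0,0,0],[0,0,0,0,0,0],[0,0,0,0,0,0],[0,0,0,0,0,0],[0,0,0,0,0,0],[0,0,0,0,0,0]]]' -1 15
python3 -c "
from h import *
p=tool()[0];print(rel([.6214,-.2246,p[2]+.1]))"
```

```text
clock: 8.73
tool_pos: [0.6898, -0.129, 0.0103]
eef_rot: [-0.612, 0.353, -0.354, 0.613]
contact_force: [-1.0, 1.2, 0.3]
opening: 1.002
clock: 9.57
tool_pos: [0.6886, -0.1292, 0.0089]
eef_rot: [0.612, -0.353, 0.354, -0.612]
contact_force: [-1.0, -0.6, 1.4]
opening: 0.609
[ 0.049  -0.1    -0.1059]
```

```bash
python3 -m handwheel '[[[0,-0.035,0,0,0,0],[0,-0.07,0,0,0,0],[0.01,-0.1,-0.02,0,0,0],[0.025,-0.1,-0.05,0,0,0],[0.04,-0.1,-0.085,0,0,0],[0.049,-0.1,-0.106,0,0,0],[0.049,-0.1,-0.106,0,0,0],[0.049,-0.1,-0.106,0,0,0],[0.049,-0.1,-0.106,0,0,0],[0.049,-0.1,-0.106,0,0,0]]]'
python3 - <<'E'
from h import *
p,_=tool();print(p.round(4),rel([.6214,-.2246,.051]))
k=get_calibration("wrist");im=snapshot("wrist")[...,::-1].copy()
def dr(x,y,q,z,c):
  for a in cyl(x,y,[(q,z)]): cv2.circle(im,tuple(int(round(v)) for v in proj(k,a)),0,c,-1)
f=p[2]-.009
dr(p[0],p[1],.027,f+.034,(255,0,255)); dr(.6214,-.2246,.027,.050,(0,255,0)); dr(.6214,-.2246,.031,0,(0,0,255))
u=proj(k,[.62,-.2,.06]);x,y=[int(v) for v in u];x0=max(x-90,0);y0=max(y-110,0)
cv2.imwrite("pics/w5.png",cv2.resize(im[y0:y0+170,x0:x0+180],None,fx=3.5,fy=3.5,interpolation=0));print(x0,y0)
E
```

```text
clock: 10.4
tool_pos: [0.6223, -0.2224, 0.1087]
eef_rot: [-0.612, 0.353, -0.353, 0.614]
contact_force: [-0.0, -0.4, -1.3]
opening: 0.61
[ 0.6223 -0.2224  0.1087] [ 0.0015  0.0577 -0.002 ]
243 82
```

View pics/w5.png

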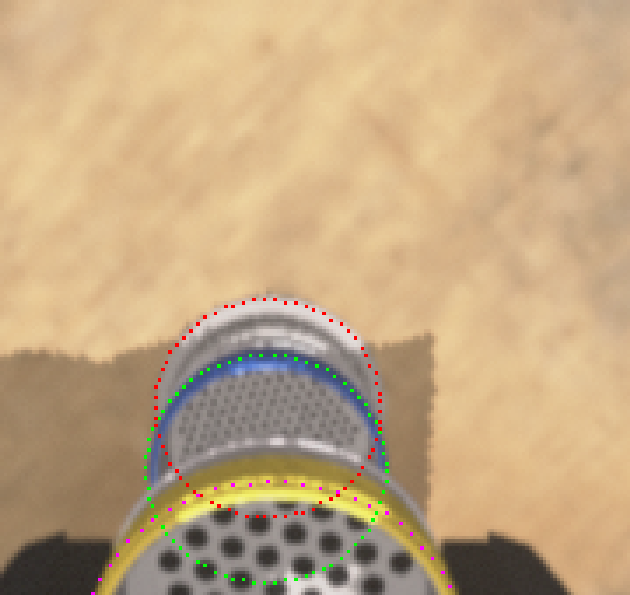

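Blue's rim lies on the green ring within about 1 px, and yellow's rim within about 2 px of prediction, so alignment is good. Lowering yellow.

```bash
python3 -m handwheel '[[[0,0.01,0,0,0,0],[0,0.025,0,0,0,0],[0,0.038,0,0,0,0],[0,0.046,0,0,0,0],[0,0.051,0,0,0,0],[0,0.055,0,0,0,0],[0,0.0575,0,0,0,0],[0,0.0575,0,0,0,0],[0,0.0575,0,0,0,0],[0,0.0575,0,0,0,0]]]'
```

```text
clock: 11.28
tool_pos: [0.6216, -0.2248, 0.0516]
eef_rot: [-0.612, 0.353, -0.354, 0.613]
contact_force: [0.8, -0.1, -0.3]
opening: 0.606
```

```bash
python3 -m handwheel '[[[0,0,0,0,0,0],[0,0,0,0,0,0],[0,0,0,0,0,0],[0,0,0,0,0,0],[0,-0.01,0,0,0,0],[0,-0.04,0,0,0,0],[0,-0.08,0,0,0,0],[-0.02,-0.11,-0.025,0,0.04,0],[-0.045,-0.11,-0.055,0,0.08,0],[-0.07,-0.11,-0.085,0,0.12,0],[-0.09,-0.09,-0.115,0,0.16,0],[-0.1068,-0.07,-0.13,0,0.167,0]]]' 1
python3 -m handwheel '[[[0,0,0,0,0,0],[0,0,0,0,0,0],[0,0,0,0,0,0]]]'
python3 - <<'E'
from h import *
print(tool()[0],rel([.4556,-.1968,.009]))
im=snapshot("scene");k=get_calibration("scene");c=im[150:240,280:400,::-1].copy()
c=cv2.resize(c,None,fx=6,fy=6,interpolation=2)
def dr(x,y,q,z,col):
  for a in cyl(x,y,[(q,z)]):
    u=(proj(k,a)-[280,150]+.5)*6;cv2.circle(c,tuple(int(v) for v in u),1,col,-1)
dr(.6212,-.2245,.027,.050,(0,255,0));dr(.6212,-.2245,.027,.076,(255,0,255));dr(.4556,-.1968,.027,.034,(0,255,255))
cv2.imwrite("pics/s2.png",c)
E
```

```text
clock: 12.28
tool_pos: [0.4518, -0.1986, 0.1231]
eef_rot: [0.498, -0.501, 0.503, -0.497]
contact_force: [0.3, 0.3, -0.1]
opening: 1.003
clock: 12.53
tool_pos: [0.4573, -0.1973, 0.1221]
eef_rot: [0.499, -0.499, 0.501, -0.501]
contact_force: [-0.3, -1.0, 0.2]
opening: 0.999
[ 0.45726536 -0.19725799  0.12207117] [-0.0005  0.1131 -0.002 ]
```

View pics/s2.png

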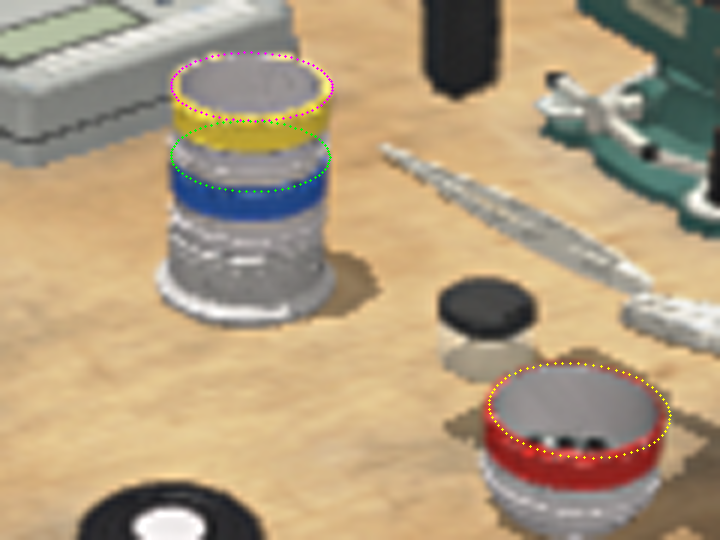

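Yellow's top edge lies on the z = 76 mm ring, so it is seated. Red is within about 1 mm of my estimate.

```bash
python3 -m handwheel '[[[-0.0005,0.035,0.0005,0,0,0],[-0.0005,0.065,0.0005,0,0,0],[-0.0005,0.09,0.0005,0,0,0],[-0.0005,0.105,0.0005,0,0,0],[-0.0005,0.1115,0.0005,0,0,0],[-0.0005,0.1125,0.0005,0,0,0],[-0.0005,0.1125,0.0005,0,0,0],[-0.0005,0.1125,0.0005,0,0,0]]]' 1 15
python3 -m handwheel '[[[0,0,0,0,0,0],[0,0,0,0,0,0],[0,0,0,0,0,0],[0,0,0,0,0,0],[0,0,0,0,0,0],[0,0,0,0,0,0],[0,0,0,0,0,0],[0,0,0,0,0,0],[0,0,0,0,0,0],[0,0,0,0,0,0]]]' -1 15
python3 -c "
from h import *
p=tool()[0];print(rel([.6214,-.2246,p[2]+.125]))"
```

```text
clock: 13.25
tool_pos: [0.4569, -0.197, 0.0097]
eef_rot: [0.499, -0.499, 0.501, -0.5]
contact_force: [-0.1, -0.1, 0.2]
opening: 0.997
clock: 14.08
tool_pos: [0.4558, -0.1968, 0.0089]
eef_rot: [0.5, -0.5, 0.5, -0.5]
contact_force: [-0.2, -0.8, 3.9]
opening: 0.599
[ 0.0277 -0.125   0.1656]
```

```bash
python3 -m handwheel '[[[0,-0.035,0,0,0,0],[0,-0.075,0,0,0,0],[0,-0.11,0,0,0,0],[0.005,-0.125,0.03,0,0,0],[0.012,-0.125,0.07,0,0,0],[0.018,-0.125,0.11,0,0,0],[0.023,-0.125,0.14,0,0,0],[0.0277,-0.125,0.16,0,0,0],[0.0277,-0.125,0.1656,0,0,0],[0.0277,-0.125,0.1656,0,0,0],[0.0277,-0.125,0.1656,0,0,0],[0.0277,-0.125,0.1656,0,0,0]]]'
python3 - <<'E'
from h import *
p,_=tool();print(p.round(4))
k=get_calibration("wrist");im=snapshot("wrist")[...,::-1].copy()
def dr(x,y,q,z,c):
  for a in cyl(x,y,[(q,z)]): cv2.circle(im,tuple(int(round(v)) for v in proj(k,a)),0,c,-1)
f=p[2]-.009
dr(p[0],p[1],.027,f+.034,(255,255,0)); dr(.6214,-.2246,.027,.076,(0,255,0))
cv2.imwrite("pics/w6.png",cv2.resize(im[130:300,230:410],None,fx=3.5,fy=3.5,interpolation=0))
E
```

```text
clock: 15.08
tool_pos: [0.6193, -0.2243, 0.1332]
eef_rot: [-0.501, 0.501, -0.499, 0.499]
contact_force: [0.5, -0.9, -1.2]
opening: 0.602
[ 0.6193 -0.2243  0.1332]
```

View pics/w6.png

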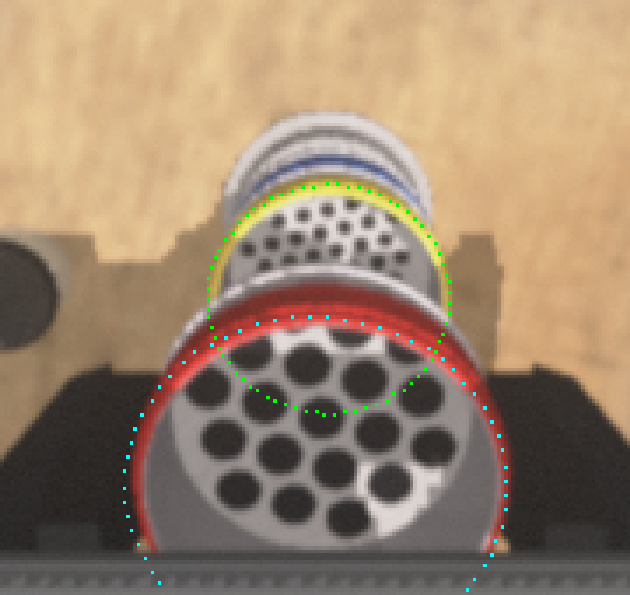

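Red sits where predicted (about 1 mm camera bias) and yellow fits its ring. Lowering.

```bash
python3 -m handwheel '[[[0,0.01,0,0,0,0],[0,0.025,0,0,0,0],[0,0.038,0,0,0,0],[0,0.046,0,0,0,0],[0,0.051,0,0,0,0],[0,0.0545,0,0,0,0],[0,0.0565,0,0,0,0],[0,0.0565,0,0,0,0],[0,0.0565,0,0,0,0],[0,0.0565,0,0,0,0]]]'
```

```text
clock: 15.97
tool_pos: [0.6217, -0.2246, 0.0777]
eef_rot: [0.5, -0.5, 0.5, -0.5]
contact_force: [0.1, 0.5, -1.5]
opening: 0.6
```

```bash
python3 -m handwheel '[[[0,0,0,0,0,0],[0,0,0,0,0,0],[0,0,0,0,0,0],[0,0,0,0,0,0],[0,-0.01,0,0,0,0],[0,-0.045,0,0,0,0],[0,-0.08,0,0,0,0],[-0.03,-0.09,-0.023,0,0,0],[-0.06,-0.09,-0.046,0,0,0],[-0.09,-0.08,-0.07,0,0,0],[-0.12,-0.06,-0.093,0,0,0],[-0.153,-0.05,-0.118,0,0,0]]]' 1
python3 -m handwheel '[[[0,0,0,0,0,0],[0,0,0,0,0,0],[0,0,0,0,0,0],[0,0,0,0,0,0]]]'
python3 - <<'E'
from h import *
print(tool()[0],rel([.503,-.0717,.006]))
im=snapshot("scene");k=get_calibration("scene");c=im[140:270,270:370,::-1].copy()
c=cv2.resize(c,None,fx=4.5,fy=4.5,interpolation=2)
def dr(x,y,q,z,col):
  for a in cyl(x,y,[(q,z)]):
    u=(proj(k,a)-[270,140]+.5)*4.5;cv2.circle(c,tuple(int(v) for v in u),1,col,-1)
dr(.6212,-.2245,.027,.076,(0,255,0));dr(.6212,-.2245,.027,.102,(255,0,255));dr(.503,-.0717,.027,.026,(0,255,255))
w=snapshot("wrist")[...,::-1].copy();k=get_calibration("wrist")
for a in cyl(.503,-.0717,[(.027,.026)]):cv2.circle(w,tuple(int(round(v)) for v in proj(k,a)),0,(0,255,255),-1)
w=cv2.resize(w[100:280,200:440],None,fx=1.4,fy=1.4)
d=np.zeros((585,800,3),np.uint8);d[:c.shape[0],:c.shape[1]]=c;d[:252,455:455+336]=w
cv2.imwrite("pics/s3.png",d)
E
```

```text
clock: 16.97
tool_pos: [0.5037, -0.0726, 0.1279]
eef_rot: [0.499, -0.5, 0.501, -0.5]
contact_force: [0.5, 0.4, -0.9]
opening: 1.0
clock: 17.3
tool_pos: [0.5062, -0.0742, 0.1284]
eef_rot: [0.499, -0.5, 0.502, -0.5]
contact_force: [-0.2, -0.3, 0.7]
opening: 1.001
[ 0.5061774  -0.07424893  0.12835073] [-0.0026  0.1223 -0.0035]
```

View pics/s3.png

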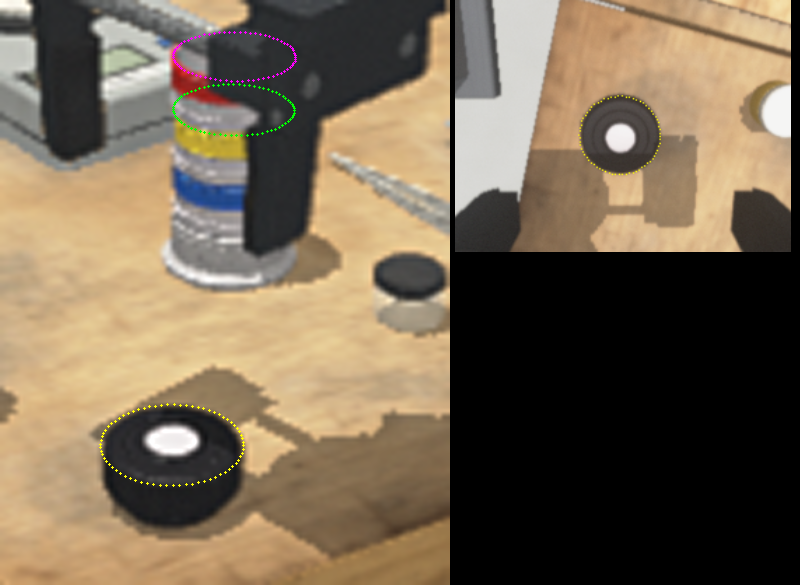

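Red's top edge reaches the 102 mm ring (partly hidden by the gripper), and my lid estimate fits both views. Grasping the lid.

```bash
python3 -m handwheel '[[[0,0.035,0,0,0,0],[0,0.07,0,0,0,0],[0,0.1,0,0,0,0],[0,0.115,0,0,0,0],[0,0.121,0,0,0,0],[0,0.121,0,0,0,0],[0,0.121,0,0,0,0],[0,0.121,0,0,0,0]]]' 1 15
python3 -m handwheel '[[[0,0,0,0,0,0],[0,0,0,0,0,0],[0,0,0,0,0,0],[0,0,0,0,0,0],[0,0,0,0,0,0],[0,0,0,0,0,0],[0,0,0,0,0,0],[0,0,0,0,0,0],[0,0,0,0,0,0],[0,0,0,0,0,0]]]' -1 15
python3 - <<'E'
from h import *
p=tool()[0];print(rel([.6214,-.2246,p[2]+.15]))
im=snapshot("scene");k=get_calibration("scene");c=im[130:220,270:370,::-1].copy()
c=cv2.resize(c,None,fx=5,fy=5,interpolation=2)
for z,col in((.076,(0,255,0)),(.102,(255,0,255))):
  for a in cyl(.6212,-.2245,[(.027,z)]):
    u=(proj(k,a)-[270,130]+.5)*5;cv2.circle(c,tuple(int(v) for v in u),1,col,-1)
cv2.imwrite("pics/s4.png",c)
E
```

```text
clock: 18.07
tool_pos: [0.5056, -0.0734, 0.0078]
eef_rot: [0.499, -0.5, 0.501, -0.5]
contact_force: [-0.2, -0.2, 0.5]
opening: 0.995
clock: 18.9
tool_pos: [0.5045, -0.073, 0.0069]
eef_rot: [0.5, -0.5, 0.5, -0.5]
contact_force: [-0.7, -0.0, 5.4]
opening: 0.608
[ 0.1515 -0.15    0.117 ]
```

View pics/s4.png

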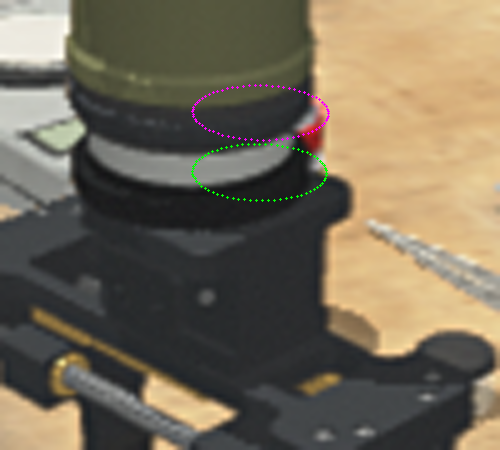

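The gripper hides the stack, but its visible right edge agrees with the ring. Lifting the lid over it.

```bash
python3 -m handwheel '[[[0,-0.035,0,0,0,0],[0,-0.075,0,0,0,0],[0,-0.115,0,0,0,0],[0.02,-0.145,0.015,0,0,0],[0.05,-0.15,0.038,0,0,0],[0.08,-0.15,0.062,0,0,0],[0.11,-0.15,0.085,0,0,0],[0.135,-0.15,0.105,0,0,0],[0.148,-0.15,0.115,0,0,0],[0.1515,-0.15,0.117,0,0,0],[0.1515,-0.15,0.117,0,0,0],[0.1515,-0.15,0.117,0,0,0]]]'
python3 -m handwheel '[[[0,0,0,0,0,0],[0,0,0,0,0,0]]]'
python3 - <<'E'
from h import *
p,_=tool();print(p.round(4))
k=get_calibration("wrist");im=snapshot("wrist")[...,::-1].copy()
def dr(x,y,q,z,c):
  for a in cyl(x,y,[(q,z)]): cv2.circle(im,tuple(int(round(v)) for v in proj(k,a)),0,c,-1)
f=p[2]-.0065
dr(p[0],p[1],.027,f+.026,(255,255,0)); dr(.6214,-.2246,.027,.102,(0,255,0))
cv2.imwrite("pics/w7.png",cv2.resize(im[130:300,230:410],None,fx=3.5,fy=3.5,interpolation=0))
E
```

```text
clock: 19.95
tool_pos: [0.6205, -0.2228, 0.1561]
eef_rot: [-0.5, 0.501, -0.499, 0.5]
contact_force: [-0.6, 1.5, -0.6]
opening: 0.609
clock: 20.12
tool_pos: [0.6209, -0.2227, 0.1568]
eef_rot: [0.501, -0.5, 0.499, -0.5]
contact_force: [-0.5, 0.9, -0.8]
opening: 0.605
[ 0.6209 -0.2227  0.1568]
```

View pics/w7.png

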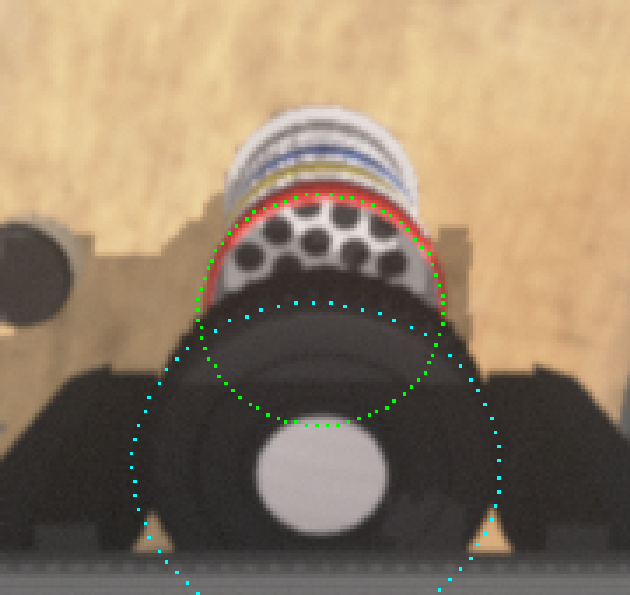

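Red's rim lies level on the green ring, so it is seated. The lid is centred in the jaws, and the tool is about 1.5 mm off in y, which I'll correct while lowering.

```bash
python3 -m handwheel '[[[0.0015,0.01,0.0007,0,0,0],[0.0015,0.025,0.0007,0,0,0],[0.0015,0.036,0.0007,0,0,0],[0.0015,0.044,0.0007,0,0,0],[0.0015,0.05,0.0007,0,0,0],[0.0015,0.0535,0.0007,0,0,0],[0.0015,0.0555,0.0007,0,0,0],[0.0015,0.0555,0.0007,0,0,0],[0.0015,0.0555,0.0007,0,0,0],[0.0015,0.0555,0.0007,0,0,0]]]'
```

```text
clock: 21.0
tool_pos: [0.6224, -0.2261, 0.1016]
eef_rot: [0.5, -0.5, 0.5, -0.5]
contact_force: [0.2, 0.6, -0.1]
opening: 0.608
```

Release, rise straight up, then back away to the right so the stack is visible.

```bash
python3 -m handwheel '[[[0,0,0,0,0,0],[0,0,0,0,0,0],[0,0,0,0,0,0],[0,0,0,0,0,0],[0,-0.01,0,0,0,0],[0,-0.04,0,0,0,0],[0,-0.08,0,0,0,0],[0.03,-0.11,0,0,0,0],[0.07,-0.12,0,0,0,0],[0.11,-0.12,0,0,0,0],[0.15,-0.12,0,0,0,0],[0.18,-0.12,0,0,0,0]]]' 1
python3 -m handwheel '[[[0,0,0,0,0,0],[0,0,0,0,0,0],[0,0,0,0,0,0],[0,0,0,0,0,0]]]'
python3 - <<'E'
from h import *
im=snapshot("scene");k=get_calibration("scene");c=im[120:240,260:390,::-1].copy()
c=cv2.resize(c,None,fx=4.5,fy=4.5,interpolation=2)
for z,col in((.076,(0,255,0)),(.102,(255,0,255)),(.120,(0,255,255))):
  for a in cyl(.6212,-.2245,[(.027,z)]):
    u=(proj(k,a)-[260,120]+.5)*4.5;cv2.circle(c,tuple(int(v) for v in u),1,col,-1)
cv2.imwrite("pics/s5.png",c)
E
```

```text
clock: 22.0
tool_pos: [0.621, -0.4108, 0.2227]
eef_rot: [0.5, -0.5, 0.502, -0.498]
contact_force: [-1.0, -0.7, -0.9]
opening: 1.0
clock: 22.33
tool_pos: [0.6229, -0.4036, 0.2217]
eef_rot: [-0.5, 0.5, -0.499, 0.501]
contact_force: [-0.0, 0.0, 0.4]
opening: 1.0
```

View pics/s5.png

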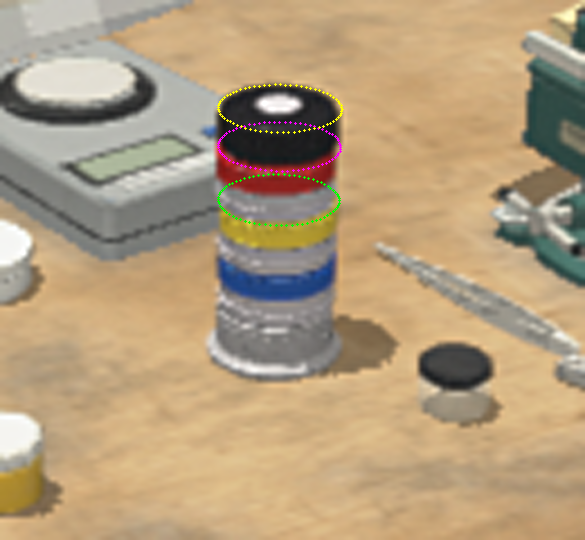

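The lid's top lies on the 120 mm ring. The stack is straight and seated, both jars are standing, and the arm is clear.

```bash
python3 -c "
from plant import *
print(job.finish_job())"
```

```text
the job is handed in; nothing more can be done
None
```

The full set is stacked and handed in. From bottom to top it is the pan, then the blue, yellow and red sieves, then the black lid. It took about 22 s of robot time, out of the 96 s allowed.

- **Seating:** Overlaying the expected rim heights on the camera pictures matched for every piece: 50, 76, 102 and 120 mm above the bench, coaxial and level. Red's rim was partly hidden by the gripper in the scene view, so I confirmed it from the wrist camera before adding the lid.
- **Last picture:** The stack stands straight where the pan stood. The black-lidded jar is upright where it was, and the visible part of the yellow jar looks undisturbed. The gripper is open and about 18 cm away from the stack.
- **Forces:** Wrist force readings stayed below about 6 N.
- **Disagreements:** The first wrist measurement was about 7 mm off the top camera because the arm was still settling. After it settled, the two agreed to 3 or 4 mm. A color-based fit of the blue rim also failed, so I used the box fit and the overlays for that piece.

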